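# Clear the fence and roll the exhaust tube home

## Robot

A 6-joint arm with a two-finger parallel gripper is mounted at the origin on the work surface. World frame = base frame: x ahead of the robot, y to its left, z up, the work surface at z = 0. Lengths are in mm, angles in rad, forces in N, time in s.
With the tool pointing down it reaches from about 275 to 825 mm from the base axis. Payload 4.9 kg.
Tool frame: the origin (TCP) lies at the very end of the fingers, on their centre line; the grasp point (between the pads) lies 19 mm behind it; z points along the fingers, y is the line along which they close (so a half turn about z gives the same grasp; the last joint's range is limited). The gripper opens to 85 mm and grips with 20 to 120 N. Pads are 22 mm wide; open, the fingers measure 114 mm over their backs; the gripper's body (76 mm by 85 mm) begins 54 mm behind the grasp point. The pads swing forward as they close: fully open they stand 13 mm farther back than shut.
Start: joints at [-1.434, 0.326, -0.193, 1.052, 0, 1.437], TCP at [147.138, -529.971, 231.281] pointing down, gripper open.
Joint ranges: [-2.65, 2.65], [-0.97, 1.79], [-1.3, 1.35], [-1.93, 2.1], [-1.47, 1.37], [-3.14, 3.14]. Speed limits (rad/s): [2.57, 2.57, 3.14, 3.14, 3.14, 3.14].

## Interface

Orientations are given as [roll, pitch, yaw] about the fixed x, y, z axes, in that order (R = Rz(yaw) Ry(pitch) Rx(roll)).
In Python, from bench import bot, solve_ik, imaging gives the robot as it stands. Calls block until the motion is done:
- bot.move_ptp(position, orientation): joint-space move of the TCP to a pose.
- bot.movel(position, rot=None, max_speed=150, threshold=None): straight line of the TCP; rot=None keeps the orientation; max_speed is the mean speed in mm/s. With threshold (N) it stops when the force on the tool has changed by that much, and returns True; else False.
- bot.move_j(angles): joint-space move.
- bot.grip(opening, effort=None): opening from 0.0 (shut) to 1.0 (fully open); effort is the grip in N (None keeps the last); returns when the fingers have stopped.
- bot.dwell(seconds).
- solve_ik(position, orientation): joint angles nearest the present ones, or None.
- bot.get_state(): the state.
- imaging.capture(name): name is "scene" or "top" or "wrist"; returns the picture (420x560x3 uint8, blue, green, red); there is no depth.
- imaging.camera_model(name): a dict with "K" (3x3 intrinsics, pixels), "position" and "rotation" of the camera in the world. Camera axes: x right, y up, looking along -z (the intrinsics and any distortion apply to the point x, -y, -z); pixel columns grow to the right and rows downward; lengths in mm; the calibration is good to about 2 mm. A picture is of the moment at which its call begins: read the wrist's pose just before it. camera_model takes no time and is no camera call; for the wrist camera it gives the pose at the moment of the call.
A pose or a line that the arm cannot do raises bot.IKError and nothing moves.
- bot.sign_off(): hands the job in; it is judged then, once.
The state is a dict: "t": time; "qpos": joint angles; "joint_velocities": joint speeds; "effort": joint torques, N m; "tcp_pos": TCP position; "orientation": TCP orientation; "contact_force": force on the tool from outside, world axes, zero at the start; "wrist_torque": the same for the moment, N m; "opening": opening from 0.0 (shut) to 1.0 (fully open); "gripper_force": force on a finger pad.
Only numpy, scipy, OpenCV 4.12 (cv2) and the standard library are available. Lean on these libraries where they do the work, as an engineer would, in place of code of your own. Each camera call takes 0.05 s, during which the arm holds its last target. There are 200 camera calls.

## Task

Hang the orange C-clamp that straddles the fence back in its empty place on the clamp rack, marked by the orange band, without knocking the clamps that hang beside it. Then, with the closed hand held flat on top of the exhaust tube, pressing lightly, roll the tube along the welding plate and up on to the copper backing strip, in as many strokes as it takes, until its whole length rests against the fence. Never lift the tube, push it from the side or let it run, and leave everything else on the bench where it is.

Things in the scene. Friction and masses are not known exactly. Their poses are not given: they have to be found in the camera images.
- fence_face (a point): Foot of the fence's working face, midway along it, at the height of the plate's top. The fence is a grey angle iron 250 mm long, standing 50 mm above the plate, 6 mm thick. x runs along it, y points square away from its face over the plate towards the tube, z up. Behind it (y -6 to -50 mm) lies its foot, 6 mm thick, bolt heads 16 mm high at x = +-105 mm.
- plate: Fixed steel welding plate, 270 mm along x, y from -190 to +150 mm; its top stands 19 to 29 mm above the bench, differently each time. Origin on the top, axes as fence_face, which lies at y = -100 mm. A fixed copper backing strip, 4 mm thick, 50 mm wide, 250 mm long, lies on the plate along the foot of the fence's face (from the face to 50 mm in front of it).
- clamp_spine (a point): Orange steel C-clamp, 360 g, astride the fence. Point: middle of its spine where it balances, half-way up. The spine is a bar 14 mm thick (x), 22 mm high (z), 82 mm long (y -48 to +34 mm); its underside rests on the fence's top edge. Grip it across the 14 mm, fingertips above what it hangs on.
- clamp: The same clamp, origin 11 mm lower, on the spine's underside. Two legs, 14 mm square, reach 36 mm below it, inner faces at y = +20 and -34 mm; the screw, 26 mm below it, runs from its pad at y = -20 mm out to y = -85 mm and ends in a slanted cross bar (+-19 mm along x).
- empty_place (a point): The clamp's empty place: orange band on the rack's bar; point on the bar's top face, 165 mm above the bench. x along the bar, z up. Bar flat-topped, 12 mm wide, 25 mm high. The hung clamp's spine lies across it, its 14 mm thickness along x, a leg to each side, either way round. The hanging clamps beside it are centred 46 mm away, of the same shape, tops level with this one's.
- hung1_screw (a point): Outer end of the screw of the blue clamp hanging on the rack, 82 mm from the bar's middle and 26 mm below the bar's top (it swings easily about the bar). Not to be disturbed.
- hung2_screw (a point): Outer end of the screw of the green clamp hanging on the rack, 82 mm from the bar's middle and 26 mm below the bar's top (it swings easily about the bar). Not to be disturbed.
- hung3_screw (a point): Outer end of the screw of the red clamp hanging on the rack, 82 mm from the bar's middle and 26 mm below the bar's top (it swings easily about the bar). Not to be disturbed.
- hung4_screw (a point): Outer end of the screw of the grey clamp hanging on the rack, 82 mm from the bar's middle and 26 mm below the bar's top (it swings easily about the bar). Not to be disturbed.
- tube_center (a point): Bright steel exhaust tube, 60 mm outside diameter, 150 mm long, about 330 g, heat tint near one end, free to roll. Point: centre, on its axis, 30 mm above the plate; x along the axis. It starts 50 to 90 mm clear of the fence, up to 4 degrees out of parallel. The palm travels twice as far as the tube; at the strip the tube must climb 4 mm, the palm rising with it; let go half-way up it rolls back.
- tube_end_a (a point): Centre of the plain end of the tube, on its axis, 75 mm from the tube's centre.
- tube_end_b (a point): Centre of the heat-tinted end of the tube, on its axis, 75 mm from the tube's centre.
- magnet: Red triangular welding magnet, 75 mm, 22 mm high, lying loose on the plate beyond the tube; origin at its underside. Leave it.
- hammer: Chipping hammer with a coiled handle, 240 mm long, 22 mm high, lying on the bench near the robot; origin at its underside. Leave it.
- brush: Wire brush with a wooden back, 270 mm long, 32 mm high, on the bench to the left of the plate; origin at its underside. Leave it.
- jar: Jar with a blue lid, 68 mm wide, 85 mm high, beyond the plate; origin at its underside. Leave it.
- offcut: Short tube offcut standing on end, 50 mm wide, 60 mm high, beyond the plate to the right; origin at its underside. Leave it.
Things that resemble listed ones, but are neither listed nor needed, are in the scene too. There is more than one size of the clamp; the one meant has the size given above.

How it is judged (in metres and radians):
On the way, in this order (a step that is already met when the one before it is completed fails the run):
1. the clamp hangs on the rack's bar in its empty place, let go, free of its neighbours (distance between clamp_spine and empty_place below 0.024 m and x of clamp_spine in the frame of empty_place between -0.012 and 0.012 m and z of clamp_spine in the frame of empty_place above 0.004 m and angle between the x axis of clamp_spine and the x axis of empty_place, either way round below 0.2 rad and contact force between clamp and the fingers below 0.1 N and linear speed of clamp below 0.03 m/s and contact force between clamp and hung1 below 0.05 N and contact force between clamp and hung2 below 0.05 N and contact force between clamp and hung3 below 0.05 N and contact force between clamp and hung4 below 0.05 N), for 0.3 s.
2. the tube rolls towards the fence under the hand pressing on its top (contact force between the fingers and tube above 0.5 N and angular speed of tube above 0.15 rad/s and z of the grasp point in the frame of fence_face above 0.065 m), for 0.1 s.
At the end, for the whole second after the job is handed in: The clamp hangs on the bar within 12 mm of the middle of its place, square across the bar within 11 degrees, let go, still and touching no neighbour; the tube lies on the copper strip with both ends within 3 mm of touching the fence, backed by the fence over its whole length, let go and at rest (all of step 1 and y of each of tube_end_a, tube_end_b in the frame of fence_face below 0.033 m and z of tube_center in the frame of fence_face between 0.031 and 0.037 m and x of tube_center in the frame of fence_face between -0.05 and 0.05 m and linear speed of tube below 0.01 m/s and contact force between tube and the fingers below 0.1 N).
It fails at once if a clamp hanging on the rack was knocked (its screw end moved over 15 mm) (distance of any of hung1_screw, hung2_screw, hung3_screw, hung4_screw from where it was at the start of the episode above 0.015 m).
It fails at once if another thing on the bench was moved over 15 mm (distance of any of magnet, hammer, brush, jar, offcut from where it was at the start of the episode above 0.015 m).
It fails at once if the tube was lifted (10 mm) or let run (faster than 0.2 m/s) (z of tube_center in the frame of fence_face above 0.044 m or linear speed of tube above 0.2 m/s).
It fails at once if the tube was pressed too hard (over 35 N) (contact force between the fingers and tube above 35 N).
It fails at once if the tube was pushed from the side, not from on top (contact force between the fingers and tube above 1 N and z of the grasp point in the frame of fence_face below 0.063 m).
It also fails if it takes over 64 s, if anything falls off the work surface, if the arm or the gripper's body presses on something with over 40 N, if the wrist force passes 120 N, or if a joint passes its speed limit or range.

## Working session

There is one attempt and no reset: what is moved stays moved. The work goes in short steps, each a Python script; the robot and the scene stay as the last script left them, time stands still between calls to the robot, and variables do not carry over. Pictures are saved under pics/ and viewed, at most 10 in all, crops included, and the job is handed in when it is done.

```bash
ls; mkdir -p pics
python3 - <<'E'
from bench import bot, imaging
import cv2
for n in ("scene","top"):
    cv2.imwrite(f"pics/{n}0.png",cv2.resize(imaging.capture(n),(800,600)))
    m=imaging.camera_model(n); print(n,m)
print(bot.get_state())
E
```

```text
pics
scene {'K': array([[414.25310941,   0.        , 287.71733621],
       [  0.        , 414.25310941, 214.77810093],
       [  0.        ,   0.        ,   1.        ]]), 'position': array([1034.22060529,  201.12514986, 1065.3569878 ]), 'rotation': array([0.53157421, 0.01394616, 1.95015869])}
top {'K': array([[443.83238215,   0.        , 282.18623798],
       [  0.        , 443.83238215, 215.44994841],
       [  0.        ,   0.        ,   1.        ]]), 'position': array([ 223.79533448,   -9.91472087, 1544.0931703 ]), 'rotation': array([ 0.19160679, -0.00861755, -1.5685161 ])}
{'t': 0.1, 'qpos': array([-1.43422759e+00,  3.26920639e-01, -1.93484773e-01,  1.05199949e+00,
        4.27517055e-06,  1.43658392e+00]), 'joint_velocities': array([ 0.00146319, -0.00252868,  0.00193951, -0.00080761,  0.00050701,
        0.00132249]), 'effort': array([ 9.35270982e-04, -4.44241011e+01,  2.63036495e+01,  7.92048551e-03,
       -3.12060411e-05,  7.96635419e-06]), 'tcp_pos': array([ 147.04996353, -529.43321137,  230.55209681]), 'orientation': array([-3.13999912e+00, -2.19479234e-04,  2.70780970e-01]), 'contact_force': array([-1.09776688,  0.29514495,  0.25877484]), 'wrist_torque': array([-0.00675739, -0.0474427 ,  0.01329981]), 'gripper_force': 0.0, 'opening': 0.9983907443214265}
```

View pics/top0.png

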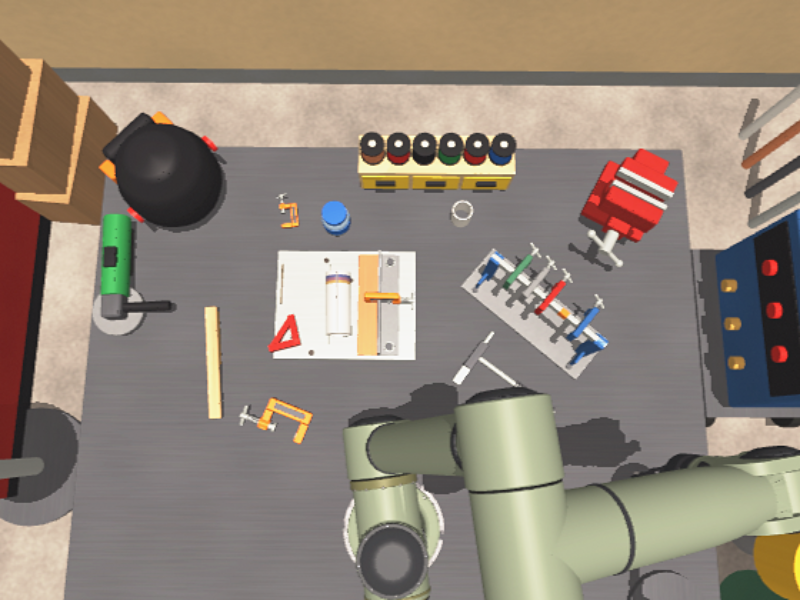

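View pics/scene0.png

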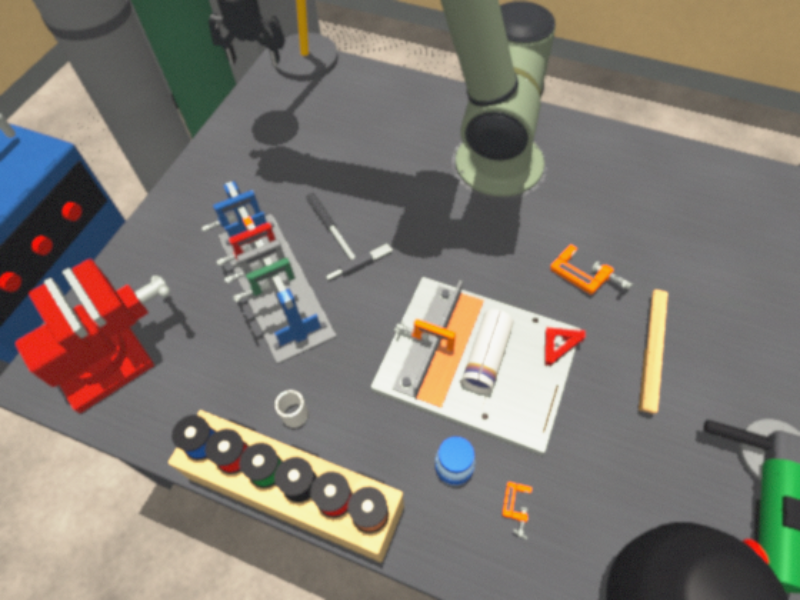

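Top view, 800×600 px: clamp spine at about (382,297), fence face at x≈378, tube at (339,303), plate corners (278,251) to (415,358), and the orange band at about (566,313) between the red and blue clamps. The scene view agrees with this.

```bash
cat > h.py <<'E'
from bench import bot, solve_ik, imaging
import numpy as np, cv2
from scipy.spatial.transform import Rotation as Rn
def model(n):
    m=imaging.camera_model(n); r=np.array(m["rotation"],float)
    return m["K"],np.array(m["position"]),(r if r.shape==(3,3) else Rn.from_euler("xyz",r).as_matrix())
def ray(px,M,s=1.0):
    K,p,R=M; u=np.array(px,float)*s
    return p,R@np.array([(u[0]-K[0,2])/K[0,0],-(u[1]-K[1,2])/K[1,1],-1.])
def onz(px,z,M,s=1.0):
    p,d=ray(px,M,s); return p+d*(z-p[2])/d[2]
def proj(P,M):
    K,p,R=M; c=R.T@(np.array(P)-p); return np.array([K[0,2]-K[0,0]*c[0]/c[2],K[1,2]+K[1,1]*c[1]/c[2]])
def two(p1,M1,p2,M2):
    a,d=ray(p1,M1);b,e=ray(p2,M2); d/=np.linalg.norm(d);e/=np.linalg.norm(e)
    t=np.linalg.lstsq(np.c_[d,-e],b-a,rcond=None)[0]; P=a+d*t[0];Q=b+e*t[1]
    return (P+Q)/2,np.linalg.norm(P-Q)
E
python3 - <<'E'
from h import *
np.set_printoptions(precision=1,suppress=True)
T=model("top");S=model("scene")
for n,p,z in [("plate",(278,251),24),("plate",(415,252),24),("plate",(415,358),24),("plate",(274,358),24),("spine",(382,297),85),("tube",(339,303),84),("band",(566,313),165),("barL",(490,254),165),("barR",(603,345),165),("stripedge",(359,300),28)]:
    print(n,p,onz(p,z,T,.7)[:2])
print(two(np.array((382,297))*.7,T,np.array((434,334))*.7,S), two(np.array((566,313))*.7,T,np.array((247,222))*.7,S))
K,p,R=model("wrist"); s=bot.get_state(); Rt=Rn.from_euler("xyz",s["orientation"]).as_matrix()
print(K, Rt.T@(p-s["tcp_pos"])); print(Rt.T@R)
E
```

```text
plate (278, 251) [661.  288.4]
plate (415, 252) [660.  -51.5]
plate (415, 358) [395.8 -51.2]
plate (274, 358) [394.7 287.4]
spine (382, 297) [532.5  27.9]
tube (339, 303) [517.9 128.7]
band (566, 313) [ 481.  -382.4]
barL (490, 254) [ 615.7 -216.9]
barR (603, 345) [ 409.8 -460.5]
stripedge (359, 300) [536.9  85.4]
(array([535.3,  31.1,  68.3]), np.float64(5.875667630478785)) (array([ 481.1, -381.6,  157.2]), np.float64(6.094315011795236))
[[300.1   0.  279.3]
 [  0.  300.1 209.6]
 [  0.    0.    1. ]] [  83.8   -0.3 -142.3]
[[ 0.   0.9  0.3]
 [ 1.  -0.  -0. ]
 [-0.   0.3 -0.9]]
```

Run:
```python
from h import *
np.set_printoptions(precision=2,suppress=True)
import pickle
pi=np.pi; D={}
for n,p,y in [("rack",(470,-370,330),2.44),("clampv",(532,35,230),-pi/2)]:
    bot.move_ptp(p,[pi,0,y]); bot.dwell(.2)
    s=bot.get_state(); M=model("wrist"); im=imaging.capture("wrist")
    D[n]=(im,M); cv2.imwrite(f"pics/{n}.png",im); print(n,s["t"],s["tcp_pos"],s["orientation"],s["qpos"])
D["top"]=(imaging.capture("top"),model("top"));D["scene"]=(imaging.capture("scene"),model("scene"))
pickle.dump(D,open("D.pkl","wb"))
cv2.imwrite("pics/both.png",cv2.resize(np.hstack([D["rack"][0],D["clampv"][0]]),(800,300),interpolation=cv2.INTER_AREA))
```

```text
rack 1.6917 [ 469.25 -370.67  329.72] [-3.14 -0.    2.44] [-0.79  0.38  0.13  1.33 -0.   -0.09]
clampv 3.5 [532.29  34.22 230.13] [-3.14 -0.   -1.57] [-0.07  0.3  -0.24  1.04 -0.   -1.64]
```

View pics/rack.png

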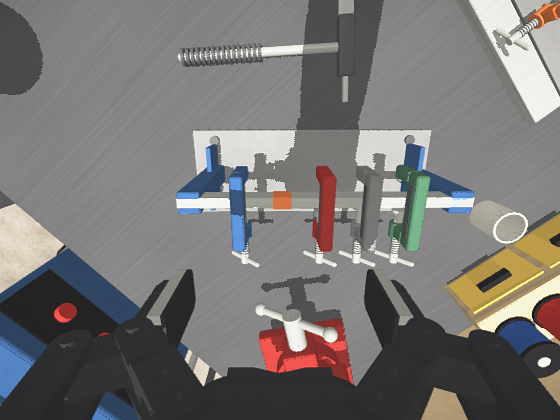

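View pics/clampv.png

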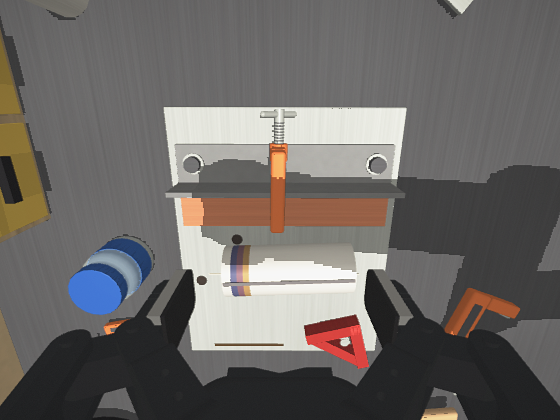

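The rack view shows the orange band at (282,201), blue clamp at column 239, red at column 326, and the bar level along row ~202. The clamp view shows the spine at column 278 (rows ~145–232), fence top ends at (166,190) and (405,190), plate far corners at (165,108) and (406,108), and the tube from (222,268) to (355,268) with its tinted end on the left (+x).

```bash
python3 - <<'E'
from h import *
import pickle
np.set_printoptions(precision=1,suppress=True)
D=pickle.load(open("D.pkl","rb"))
def blobs(im,lo,hi,box,mina=40):
    m=cv2.inRange(cv2.cvtColor(im,cv2.COLOR_BGR2HSV),lo,hi); k=np.zeros_like(m); x0,y0,x1,y1=box; k[y0:y1,x0:x1]=m[y0:y1,x0:x1]
    n,l,s,c=cv2.connectedComponentsWithStats(k); return [(s[i],c[i]) for i in range(1,n) if s[i][4]>mina]
im,M=D["rack"]
for s,c in blobs(im,(8,120,120),(20,255,255),(260,180,305,225)): print("band",s,c,onz(c,165,M))
im2,T=D["top"]
for s,c in blobs(im2,(8,120,120),(20,255,255),(380,205,410,235),8): print("band top",s,c,onz(c,165,T))
for p in [(177,203),(473,203)]: print("bar",onz(p,165,M))
im,M=D["clampv"]
# bright-orange pixels column extents per row
hsv=cv2.cvtColor(im,cv2.COLOR_BGR2HSV)
m=cv2.inRange(hsv,(5,150,60),(20,255,255)); 
for r in range(140,240,6):
    c=np.where(m[r,255:305])[0]+255; print(r,c.min() if len(c) else 0,c.max() if len(c) else 0,im[r,278])
for z in (19,22,25,28):
    P=[onz(p,z,M) for p in [(165,108),(406,108),(376,349),(192,349)]]; F=[onz(p,z+50,M) for p in [(166.5,192),(405,192)]]
    print(z,P[0]-P[1],P[1]-P[2],P[0]-P[3],F[0]-F[1],P[0],P[1],F)
print("stereo",two((165,108),M,np.array((415,252))*.7,T),two((406,108),M,np.array((415,358))*.7,T))
for r in (145,150,155,232): print(r,onz((278,r),98,M),onz((278,r),76,M))
g=cv2.cvtColor(im,cv2.COLOR_BGR2GRAY); print(g[175:235,225],g[100:112,220])
E
python3 -c "
import cv2;im=cv2.imread('pics/clampv.png');cv2.imwrite('pics/cr.png',cv2.resize(im[90:310,150:420],None,fx=2.7,fy=2.7,interpolation=cv2.INTER_NEAREST))"
```

```text
band [273 191  19  18 336] [281.9 199.6] [ 478.  -375.3  165. ]
band top [390 216   9   7  39] [394.1 219.1] [ 480.9 -375.7  165. ]
bar [ 408.1 -463.8  165. ]
bar [ 613.4 -221.2  165. ]
140 0 0 [157 162 162]
146 270 286 [ 96 167 252]
152 270 286 [ 69 120 230]
158 270 286 [104 184 247]
164 271 285 [103 182 247]
170 271 284 [103 181 247]
176 271 284 [103 181 249]
182 271 284 [ 53  92 173]
188 271 284 [ 53  92 173]
194 271 284 [ 53  92 173]
200 271 284 [ 53  92 173]
206 271 284 [ 53  91 173]
212 271 284 [ 52  91 172]
218 271 283 [ 53  92 174]
224 270 284 [ 52  92 173]
230 271 283 [ 52  92 173]
236 0 0 [124 130 129]
19 [268.9  -0.2   0. ] [   1.8 -338.7    0. ] [  -2.2 -338.5    0. ] [250.   -0.3   0. ] [658.7 -48.   19. ] [389.9 -47.8  19. ] [array([649.6,  35.1,  69. ]), array([399.5,  35.4,  69. ])]
22 [266.6  -0.2   0. ] [   1.8 -335.9    0. ] [  -2.2 -335.6    0. ] [247.6  -0.3   0. ] [657.6 -48.   22. ] [391.1 -47.8  22. ] [array([648.4,  34.3,  72. ]), array([400.8,  34.5,  72. ])]
25 [264.3  -0.2   0. ] [   1.8 -333.     0. ] [  -2.2 -332.7    0. ] [245.1  -0.3   0. ] [656.6 -48.
[... 180 characters left out ...]
655.5 -48.1  28. ] [393.5 -47.9  28. ] [array([646.1,  32.6,  78. ]), array([403.5,  32.8,  78. ])]
stereo (array([663.5, -50. ,   8.5]), np.float64(4.42815961090981)) (array([395. , -49.4,  32. ]), np.float64(3.102132565443621))
145 [532.5 -16.8  98. ] [532.6 -14.1  76. ]
150 [532.5 -12.3  98. ] [532.6  -9.3  76. ]
155 [532.5  -7.8  98. ] [532.6  -4.5  76. ]
232 [532.7  68.3  98. ] [532.8  77.7  76. ]
[ 97  98  99  98  98  98  99  91  79  81  82  82  81  80  82  83  83  82
  99  98  98  97  94 106 110 108 107 111 109 108 106 106 107 109 107 110
 108 109 111 111 110 107 107 108 108 108 110 110 109 108 111 129 129 129
 127 128 128 128 126 127] [109 109 110 109 108 107  97 209 225 226 225 225]
```

View pics/cr.png

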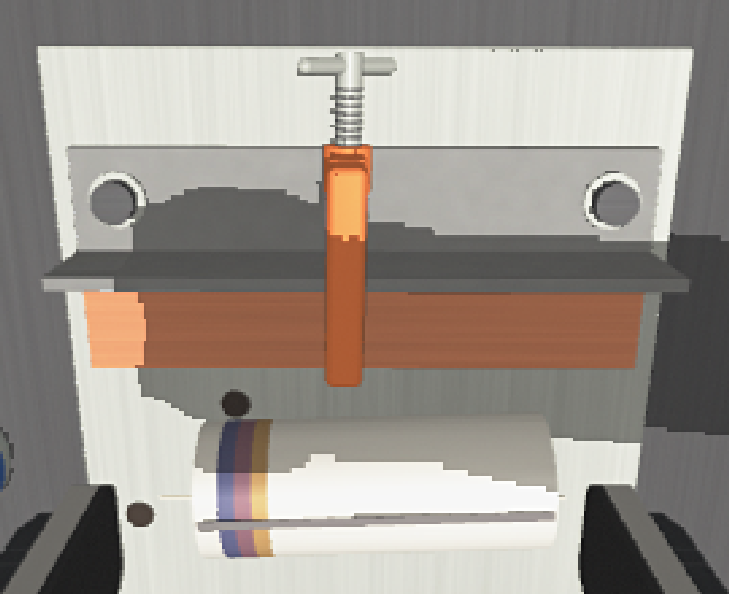

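The crop shows the spine's back end at row ~152 and its front end at row ~232, so it balances over the fence at about (532.5, 37.5). The plate top is at about z=20. Next I grasp the clamp and carry it above the rack.

Run:
```python
from h import *
np.set_printoptions(precision=2,suppress=True)
pi=np.pi
def st(l): s=bot.get_state(); print(l,round(s["t"],2),s["tcp_pos"],s["opening"],s["gripper_force"],s["contact_force"])
bot.grip(0.55,40)
bot.movel([532.5,37.5,130],max_speed=150)
print(bot.movel([532.5,37.5,75.5],max_speed=60,threshold=8)); st("down")
bot.grip(0.0,40); st("grip")
bot.movel([532.5,37.5,150],max_speed=80); st("lift")
bot.movel([532.5,37.5,260],max_speed=150)
bot.move_ptp([482,-378.3,262],[pi,0,2.44]); bot.dwell(.2); st("rack")
M=model("wrist"); im=imaging.capture("wrist"); cv2.imwrite("pics/rack2.png",im)
print(proj([482,-378.3,165],M))
```

```text
False
down 5.99 [532.86  37.49  75.83] 0.5509807896142629 0.0 [ 0.17 -0.2  -0.37]
grip 6.38 [533.25  37.5   76.09] 0.15154169312643173 42.46180593967438 [0.74 1.17 3.34]
lift 7.47 [531.97  37.53 149.4 ] 0.15267870884651885 41.58122777938843 [-0.51 -0.3  -3.32]
rack 10.1 [ 482.52 -377.38  262.1 ] 0.15197703362493056 41.604366302490234 [-1.06  1.25 -3.36]
[278.69 212.27]
```

View pics/rack2.png

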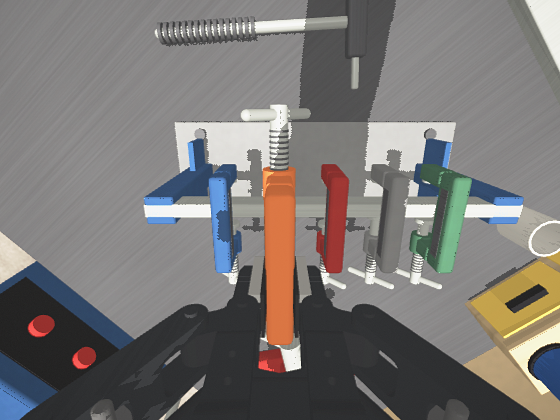

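The clamp is held straight at column 279, midway between blue (222) and red (336), and the bar is at row 211 as predicted. Lowering it now.

Run:
```python
from h import *
np.set_printoptions(precision=2,suppress=True)
def st(l): s=bot.get_state(); print(l,round(s["t"],2),s["tcp_pos"],s["opening"],s["gripper_force"],s["contact_force"])
bot.movel([482,-378.3,181],max_speed=70); bot.dwell(.15); st("pre")
print(bot.movel([482,-378.3,166],max_speed=15,threshold=2.5)); st("touch")
bot.grip(0.28,20); bot.dwell(.2); st("open")
p=bot.get_state()["tcp_pos"]
bot.movel([482,-378.3,p[2]+45],max_speed=60); bot.movel([482,-378.3,262]); 
M=model("wrist"); im=imaging.capture("wrist"); cv2.imwrite("pics/rack3.png",im); st("up")
```

```text
pre 11.61 [ 482.22 -378.49  181.52] 0.14732087406800504 41.60626709461212 [-0.23 -0.16 -3.33]
True
touch 12.42 [ 481.86 -378.22  167.96] 0.14847051763251803 42.7852338552475 [-0.3  -0.33  7.07]
open 12.88 [ 480.82 -377.13  166.01] 0.27820265836535435 0.0 [-0.2   0.33 -0.12]
up 14.32 [ 481.58 -377.9   260.74] 0.2784065356161955 0.0 [-0.19  0.79 -0.64]
```

View pics/rack3.png

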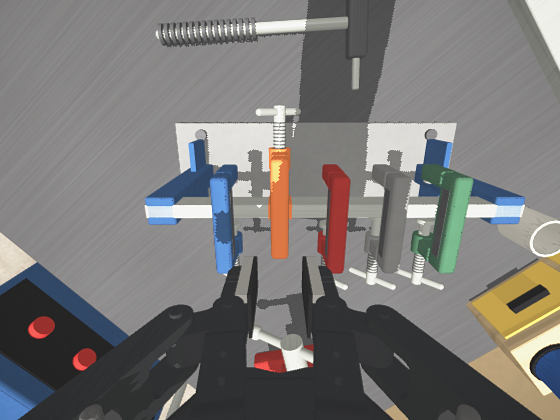

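The clamp hangs squarely over the band at column 280, between blue and red, and nothing was knocked. Touching at z≈168 puts the plate at about z=22–23. Next I compute the tube pose from the clamp-view image.

Run:
```python
from h import *
import pickle
np.set_printoptions(precision=1,suppress=True)
D=pickle.load(open("D.pkl","rb")); im,M=D["clampv"]; pl=22.5
f=lambda x,y:(150+x/2.7,90+y/2.7)
def axis(a,b):
    p,d=ray(f(*a),M);_,e=ray(f(*b),M); d/=np.linalg.norm(d);e/=np.linalg.norm(e); v=d+e
    return p+v*(pl+30-p[2])/v[2]
for xs in ((230,418.5,556.5),(375,416.5,552.5),(540,415,547.5)):
    print(axis((xs[0],xs[1]),(xs[0],xs[2])))
print("ends",onz(f(195,490),pl+30,M),onz(f(557,485),pl+30,M))
print("strip edge",onz(f(375,368),pl+4,M),"strip ends",onz(f(92,368),pl+4,M),onz(f(636,368),pl+4,M),"face top",onz(f(400,291),pl+50,M),onz(f(60,291),pl+50,M), onz(f(670,291),pl+50,M))
T=D["top"][1]
print("top cam axis-ish",onz((339,303),pl+58,T,.7),onz((359,300),pl+4,T,.7),onz((378,290),pl+4,T,.7))
```

```text
[584.9 138.   52.5]
[519.8 136.5  52.5]
[446.  135.   52.5]
ends [600.7 139.8  52.5] [438.2 137.5  52.5]
strip edge [519.5  91.4  26.5] strip ends [649.7  91.2  26.5] [399.2  91.5  26.5] face top [511.7  40.5  72.5] [643.   40.4  72.5] [407.4  40.6  72.5]
top cam axis-ish [518.6 129.   80.5] [537.2  85.5  26.5] [562.4  39.4  26.5]
```

```bash
cat >> h.py <<'E'
def st(l):
    s=bot.get_state(); print(l,"t%.1f"%s["t"],s["tcp_pos"].round(1),"F",s["contact_force"].round(1)); return s
def stroke(x,y0,y1,zapp,press=1.5,rise=0,speed=40):
    """touch at y0, press, roll palm to y1 (rising by `rise`), lift."""
    bot.movel([x,y0,zapp],max_speed=120); bot.dwell(.1)
    hit=bot.movel([x,y0,zapp-18],max_speed=14,threshold=2.5); s=st(f"touch {hit}")
    if not hit: return None
    z=s["tcp_pos"][2]
    bot.movel([x,y0+(y1-y0)/2,z-press+rise/2],max_speed=speed); st(" mid")
    bot.movel([x,y1,z-press+rise],max_speed=speed); st(" end")
    return z
def lift(z): 
    p=bot.get_state()["tcp_pos"]; bot.movel([p[0],p[1],z],max_speed=60)
E
python3 - <<'E'
from h import *
pi=np.pi
bot.grip(0.0,20)
bot.move_ptp([520,144.5,130],[pi,0,pi])
z=stroke(520,144.5,112.5,93)
lift(130)
M=model("wrist"); im=imaging.capture("wrist"); cv2.imwrite("pics/t1.png",im); st("up")
print(proj([520,120.5,52.5],M),proj([520,91,26.5],M))
import pickle; pickle.dump((im,M),open("t1.pkl","wb"))
E
```

```text
touch True t18.0 [520.  144.7  83. ] F [-0.3  0.4  5.3]
 mid t18.5 [520.5 128.5  83.1] F [-3.3 -0.5 13.7]
 end t19.1 [521.1 112.3  82.9] F [-2.8 -1.2 11.3]
up t20.1 [520.7 112.3 129.6] F [ 0.5  0.6 -0.1]
[289.72518348 220.11570314] [254.65679514 209.35476333]
```

View pics/t1.png

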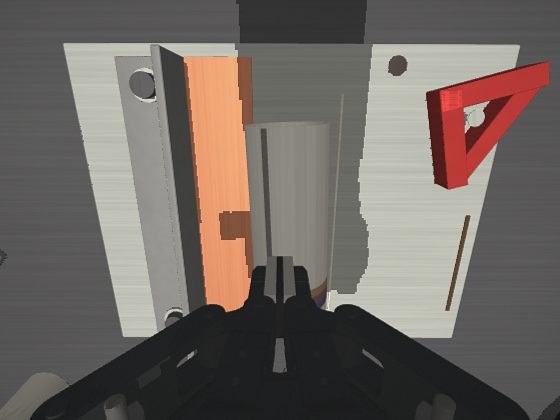

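The tube rolled cleanly. It now sits at columns ~247–329 at row 150, with the strip edge at ~250 on its left. I'll get its pose from the silhouette.

```bash
cat >> h.py <<'E'
def axisy(im,M,rows,lo,hi,z):
    g=cv2.GaussianBlur(im,(3,3),0).astype(int); out=[]
    for r in rows:
        d=np.abs(np.diff(g[r],axis=0)).sum(1); print(r,[(i,int(d[i])) for i in range(lo,hi) if d[i]>25 and d[i]==d[max(0,i-3):i+4].max()])
def bis(r,c1,c2,M,z):
    p,d=ray((c1,r),M);_,e=ray((c2,r),M); v=d/np.linalg.norm(d)+e/np.linalg.norm(e); return (p+v*(z-p[2])/v[2]).round(1)
E
python3 - <<'E'
from h import *
import pickle
im,M=pickle.load(open("t1.pkl","rb"))
axisy(im,M,(135,160,185,210,240,255),180,345,53)
print(bis(135,246,329,M,53),bis(240,250.5,329.5,M,53))
for r,c in ((100,251.5),(240,248)): print(onz((c,r),27,M))
print(onz((185,80),73,M))
E
```

```text
135 [(193, 112), (244, 106), (260, 82), (266, 75), (338, 30), (340, 30)]
160 [(195, 110), (246, 89), (261, 71), (267, 86), (336, 26)]
185 [(197, 109), (247, 78), (262, 65), (268, 85), (337, 31)]
210 [(200, 103), (231, 27), (249, 72), (264, 69), (269, 77), (335, 37)]
240 [(180, 102), (200, 122), (220, 27), (235, 29), (244, 121), (251, 45), (265, 71), (270, 68), (333, 31)]
255 [(182, 115), (202, 114), (244, 107), (252, 44), (266, 77), (271, 64), (332, 35)]
[455.1 118.   53. ] [536.8 120.8  53. ]
[431.15080504  90.90587432  27.        ]
[548.79399024  84.34370639  27.        ]
[420.64522855  54.640968    73.        ]
```

Run:
```python
from h import *
import pickle
pi=np.pi
bot.move_ptp([560,128.6,115],[pi,0,-pi/2])
stroke(560,128.6,99.6,93,press=.8,speed=45)
lift(110); bot.movel([530,25,180],max_speed=150); bot.dwell(.1)
M=model("wrist"); im=imaging.capture("wrist"); st("up"); pickle.dump((im,M),open("t2.pkl","wb"))
cv2.imwrite("pics/t2.png",im)
```

```text
touch True t22.7 [560.  128.6  83.1] F [-0.6  0.5  5. ]
 mid t23.1 [560.4 113.9  83.1] F [-1.1  0.   6.7]
 end t23.6 [561.3  99.7  83.3] F [-0.6  0.5  5.9]
up t25.2 [529.7  25.6 179.2] F [0.3 0.6 0.2]
```

View pics/t2.png

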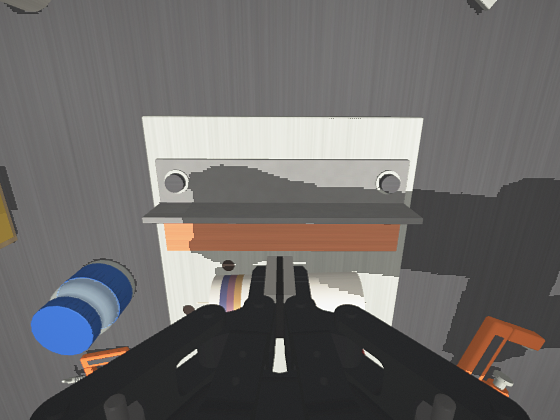

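The tube's upper edge is at row ~274 on both sides of the hand, nearly parallel to the fence, with the strip edge at row ~251. I'll use the tangent ray to get y at each side.

```bash
cat >> h.py <<'E'
def tang(c,r,M,z):
    """y of the tube axis (height z, radius 30, along x) whose -y silhouette is seen at pixel (c,r)"""
    p,d=ray((c,r),M); d=d[1:]/np.linalg.norm(d[1:]); n=np.array([-d[1],d[0]]); n*=np.sign(n[0])
    q=p[1:]+n*30; return q[0]+d[0]*(z-q[1])/d[1], onz((c,r),z+15,M)[0]
def upedge(im,cols,lo,hi):
    g=cv2.GaussianBlur(im,(3,3),0).astype(int)
    for c in cols:
        d=np.abs(np.diff(g[:,c],axis=0)).sum(1); print(c,[(i,int(d[i])) for i in range(lo,hi) if d[i]>25 and d[i]==d[max(0,i-3):i+4].max()])
E
python3 - <<'E'
from h import *
import pickle
im,M=pickle.load(open("t2.pkl","rb"))
upedge(im,(225,232,240,248,310,320,335,350),195,310)
for c,r in ((235,275),(340,274)): print(tang(c,r,M,53))
E
```

```text
225 [(223, 35), (250, 59), (260, 102), (269, 104), (274, 103)]
232 [(223, 40), (250, 62), (261, 95), (269, 106), (274, 90)]
240 [(223, 39), (250, 60), (273, 58), (307, 192)]
248 [(223, 38), (250, 61), (279, 37), (283, 27), (284, 27), (297, 89)]
310 [(223, 51), (250, 58), (277, 35), (288, 50), (297, 53)]
320 [(223, 44), (250, 50), (283, 81), (308, 256)]
335 [(223, 45), (250, 51), (287, 110), (308, 190)]
350 [(223, 46), (250, 51), (293, 122), (303, 243)]
(np.float64(139.94390082166004), np.float64(571.0849416541321))
(np.float64(138.80907666730673), np.float64(469.6945884393844))
```

Run:
```python
from h import *
import pickle
bot.movel([530,-25,190],max_speed=150); bot.dwell(.1)
M=model("wrist"); im=imaging.capture("wrist"); st("up"); pickle.dump((im,M),open("t3.pkl","wb"))
upedge(im,(225,240,325,345),195,400)
cv2.imwrite("pics/t3.png",im[180:400,150:420])
```

```text
up t25.9 [529.7 -24.1 189.7] F [0.4 0.1 0.2]
225 [(202, 61), (266, 133), (284, 74), (298, 96), (311, 76)]
240 [(202, 64), (266, 129), (284, 88), (296, 148), (306, 133)]
325 [(203, 49), (261, 28), (266, 39), (272, 118), (284, 81), (295, 152), (309, 130)]
345 [(203, 56), (266, 40), (277, 119), (284, 73), (294, 95), (303, 138)]
```

View pics/t3.png

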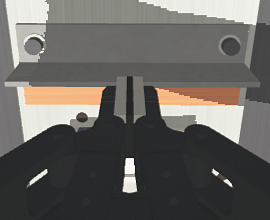

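Run:
```python
from h import *
import pickle
pi=np.pi
D=pickle.load(open("D.pkl","rb")); print("clampv tang",tang(289,244.5,D["clampv"][1],53))
bot.move_ptp([520,115,190],[pi,0,pi/2]); bot.dwell(.1)
M=model("wrist"); im=imaging.capture("wrist"); st("up"); pickle.dump((im,M),open("t4.pkl","wb"))
for y in (90,105,120,135,150): print(y,proj([520,y,53],M).round(0),proj([560,y,53],M).round(0))
print("strip edge",proj([440,91,27],M),proj([590,91,27],M))
upedge(im,(215,230,250,310,330,345),100,330)
s=cv2.imread("pics/scene0.png"); sc=imaging.capture("scene"); S=model("scene")
for y in (90,105,120,135): print("scene",y,proj([445,y,53],S).round(0),proj([595,y,53],S).round(0))
hsv=cv2.cvtColor(sc,cv2.COLOR_BGR2HSV); g=cv2.cvtColor(sc,cv2.COLOR_BGR2GRAY)
pickle.dump(sc,open("s4.pkl","wb"))
# tube tint band blob (blue/purple/amber) near tube
m=cv2.inRange(hsv,(110,60,30),(175,255,200)); m[:,:250]=0;m[:,420:]=0;m[:200]=0;m[290:]=0
n,l,q,c=cv2.connectedComponentsWithStats(m); print([(q[i].tolist(),c[i].round(1)) for i in range(1,n) if q[i][4]>8])
```

```text
clampv tang (np.float64(136.84453071589658), np.float64(520.5745638986522))
up t28.9 [520.  114.9 190. ] F [-0.3  0.7 -0.2]
90 [280. 222.] [320. 222.]
105 [280. 207.] [321. 207.]
120 [280. 193.] [322. 193.]
135 [280. 177.] [322. 177.]
150 [280. 162.] [323. 162.]
strip edge [206.04114902 211.79158009] [345.00409916 211.95740892]
215 [(121, 153), (179, 101), (184, 80), (210, 48), (215, 130), (251, 116), (275, 109), (291, 59), (303, 240)]
230 [(123, 152), (178, 89), (183, 86), (213, 103), (251, 110), (275, 117), (291, 60), (310, 248)]
250 [(123, 110), (178, 98), (183, 76), (212, 100), (251, 108), (275, 111), (282, 56)]
310 [(106, 150), (176, 110), (181, 85), (211, 51), (217, 88), (252, 130), (275, 136), (288, 44), (294, 47)]
330 [(106, 109), (142, 43), (175, 104), (180, 95), (202, 31), (215, 119), (252, 129), (275, 136), (292, 74), (310, 228)]
345 [(106, 124), (139, 79), (204, 95), (213, 129), (252, 130), (275, 136), (292, 73), (303, 263)]
scene 90 [333. 217.] [315. 262.]
scene 105 [339. 218.] [321. 264.]
scene 120 [344. 220.] [326. 266.]
scene 135 [349. 222.] [332. 268.]
[([329, 266, 11, 5, 21], array([334. , 267.8]))]
```

```bash
cat >> h.py <<'E'
def tangp(c,r,M,z):
    p,d=ray((c,r),M); d=d[1:]/np.linalg.norm(d[1:]); n=np.array([-d[1],d[0]]); n*=-np.sign(n[0])
    q=p[1:]+n*30; return round(q[0]+d[0]*(z-q[1])/d[1],1)
E
python3 - <<'E'
from h import *
import pickle
im,M=pickle.load(open("t4.pkl","rb"))
for r in (123,139.5,142): print("upper",r,tangp(320,r,M,53))
for r in (204,212): print("lower",r,tang(320,r,M,53)[0].round(1))
for c in (225,300,335): print(c,[int(v) for v in im[100:220:3,c].mean(1)])
t1,M1=pickle.load(open("t1.pkl","rb"))
E
```

```text
upper 123 154.7
upper 139.5 140.1
upper 142 137.8
lower 204 140.0
lower 212 132.0
225 [222, 222, 223, 224, 224, 225, 225, 231, 124, 126, 124, 126, 125, 124, 123, 137, 150, 155, 154, 153, 158, 158, 162, 166, 172, 170, 169, 91, 140, 159, 154, 155, 153, 151, 145, 139, 126, 106, 182, 184]
300 [221, 222, 221, 125, 124, 125, 126, 127, 126, 126, 127, 128, 127, 127, 135, 145, 151, 151, 153, 156, 158, 158, 165, 168, 165, 166, 92, 88, 155, 151, 152, 149, 148, 146, 139, 128, 130, 103, 181, 179]
335 [223, 225, 124, 128, 129, 129, 127, 128, 128, 127, 127, 127, 127, 130, 89, 93, 93, 96, 97, 97, 99, 100, 102, 105, 107, 104, 93, 98, 97, 95, 94, 93, 91, 89, 86, 115, 129, 120, 104, 180]
```

```bash
cat >> h.py <<'E'
def look(y,pl=53,name=None):
    """tube axis y seen at the tint (x~577) from yaw=pi/2, using hand at y"""
    bot.movel([520,y,190],max_speed=150); bot.dwell(.1)
    M=model("wrist"); im=imaging.capture("wrist"); st("look")
    c=int(round(proj([577,y,pl+25],M)[0])); return im,M,c
E
python3 - <<'E'
from h import *
import pickle
z=stroke(520,147.5,107.5,93,press=1.0,speed=45); lift(100)
z=stroke(520,125,113,93,press=1.0,speed=45); lift(110)
im,M,c=look(100); pickle.dump((im,M,c),open("t5.pkl","wb")); print(c)
for cc in (225,300,c): print(cc,[int(v) for v in im[100:240:3,cc].mean(1)])
for y in (100,110,120): print(y,proj([577,y,53],M))
for r in range(120,220,6): print(r,tangp(300,r,M,53),tang(300,r,M,53)[0].round(1),end="; ")
E
```

```text
touch True t30.8 [519.9 147.6  83. ] F [0.6 0.1 4.5]
 mid t31.4 [520.6 127.3  83.1] F [-1.8  0.2 10.1]
 end t32.0 [521.2 107.2  82.9] F [ 0.1 -0.5  5.8]
touch True t33.6 [520.  125.   83.1] F [ 0.4 -0.5  4.3]
 mid t33.9 [520.2 118.9  83.1] F [-3.1 -0.6 10.1]
 end t34.2 [520.4 112.9  83.1] F [-2.   0.3  8.6]
look t35.7 [519.1 100.1 188.7] F [0.  0.3 0.2]
346
225 [223, 222, 222, 221, 220, 220, 228, 122, 122, 123, 134, 124, 125, 126, 126, 125, 125, 125, 124, 136, 145, 147, 150, 153, 156, 160, 161, 166, 170, 173, 170, 164, 160, 156, 155, 154, 153, 149, 147, 75, 184, 182, 183, 184, 182, 179, 182]
300 [227, 227, 227, 226, 135, 128, 129, 128, 128, 127, 134, 127, 127, 127, 126, 127, 126, 126, 129, 142, 148, 150, 154, 154, 160, 156, 161, 161, 171, 168, 168, 160, 157, 151, 156, 151, 151, 142, 89, 141, 177, 178, 182, 182, 181, 179, 180]
346 [223, 224, 133, 128, 129, 129, 129, 129, 127, 127, 126, 128, 129, 129, 129, 129, 130, 131, 73, 76, 79, 79, 81, 82, 83, 84, 88, 92, 90, 90, 87, 84, 81, 81, 80, 79, 77, 75, 79, 184, 179, 177, 180, 181, 180, 180, 180]
100 [340.97683326 198.20985122]
110 [341.69054624 188.18757589]
120 [342.42076471 177.9335231 ]
120 142.4 202.4; 126 137.2 197.3; 132 132.0 192.2; 138 126.6 186.9; 144 121.2 181.7; 150 115.8 176.3; 156 110.2 170.9; 162 104.5 165.5; 168 98.8 160.0; 174 93.0 154.4; 180 87.1 148.8; 186 81.0 143.1; 192 74.9 137.3; 198 68.7 131.5; 204 62.4 125.6; 210 56.0 119.6; 216 49.5 113.5;
```

The tube axis is at y≈111 (113.4 at the tinted end, 110.2 at the plain end), just short of the strip. Now the climb, with force feedback at each waypoint.

Run:
```python
from h import *
import pickle
yt=111.;edge=91.;x=523;p0=yt+11.5
bot.movel([x,p0,95],max_speed=120); bot.dwell(.1)
assert bot.movel([x,p0,76],max_speed=14,threshold=2.5); z0=st("touch")["tcp_pos"][2]
flat=2*(yt-edge-15); W=[(flat,0.)]
for a in np.radians([24,17,10,0]): W.append((flat+15-30*np.sin(a)+30*(np.pi/6-a),30*np.cos(a)-30*np.cos(np.pi/6)))
W.append((W[-1][0]+7,4.))
off=-1.6
for s,h in W:
    bot.movel([x,p0-s,z0+h+off],max_speed=35); F=st(f" s{s:.0f} h{h:.1f} off{off:.1f}")["contact_force"][2]
    off=float(np.clip(off+(F-11)/7,-5,1))
bot.dwell(.2); st("hold"); lift(115)
im,M,c=look(80); pickle.dump((im,M,c),open("t6.pkl","wb")); print(c)
for cc in (225,300,c): print(cc,[int(v) for v in im[100:240:3,cc].mean(1)])
for r in range(120,220,6): print(r,tangp(300,r,M,57),tang(300,r,M,57)[0].round(1),end="; ")
```

```text
touch t37.6 [522.9 122.6  82.9] F [-0.9  0.3  3.5]
 s10 h0.0 off-1.6 t38.0 [523.4 112.9  83. ] F [-4.1  1.3 15.4]
 s16 h1.4 off-1.0 t38.4 [522.8 106.4  83.1] F [ 0.4 -0.4 -0.9]
 s23 h2.7 off-2.7 t38.7 [522.8  99.2  82.6] F [ 0.9  0.9 -0.5]
 s30 h3.6 off-4.3 t39.1 [523.   92.   82.1] F [ 0.2  0.2 -0.8]
 s41 h4.0 off-5.0 t39.5 [523.   81.6  81.9] F [-0.   0.1 -0.3]
 s48 h4.0 off-5.0 t39.9 [523.   74.6  81.9] F [-0.1 -0.1  0.7]
hold t40.1 [523.   74.9  81.9] F [0.4 0.7 0.1]
look t41.6 [519.1  79.9 188.6] F [-0.2  0.7 -0.9]
346
225 [225, 133, 183, 216, 225, 232, 237, 171, 163, 170, 171, 174, 174, 116, 96, 161, 163, 158, 159, 156, 154, 151, 147, 140, 130, 131, 131, 107, 111, 111, 109, 112, 108, 112, 109, 110, 189, 185, 184, 185, 184, 117, 85, 85, 85, 84, 86]
300 [236, 169, 208, 221, 230, 238, 161, 163, 166, 168, 173, 174, 174, 98, 160, 159, 154, 157, 154, 153, 151, 147, 140, 132, 129, 129, 129, 104, 108, 111, 106, 109, 110, 110, 106, 106, 106, 104, 182, 184, 184, 185, 86, 86, 85, 86, 86]
346 [103, 99, 111, 88, 99, 99, 101, 104, 106, 108, 113, 109, 97, 95, 103, 100, 99, 96, 92, 81, 76, 75, 73, 79, 132, 132, 132, 97, 109, 110, 105, 106, 110, 108, 109, 105, 107, 106, 99, 183, 181, 184, 83, 84, 86, 85, 86]
120 122.4 182.5; 126 117.3 177.4; 132 112.1 172.3; 138 106.9 167.2; 144 101.6 162.0; 150 96.2 156.7; 156 90.7 151.4; 162 85.1 146.0; 168 79.4 140.6; 174 73.7 135.1; 180 67.9 129.6; 186 61.9 124.0; 192 55.9 118.3; 198 49.8 112.5; 204 43.6 106.7; 210 37.3 100.8; 216 30.9 94.9;
```

```bash
cat >> h.py <<'E'
def touch(x,y,zapp,sp=150):
    bot.movel([x,y,zapp],max_speed=sp); bot.dwell(.05)
    h=bot.movel([x,y,zapp-15],max_speed=14,threshold=2.5); s=st(f"touch {h}"); return s["tcp_pos"][2] if h else None
def climb(x,p0,travel,z,step=4,target=12,off=-1.0):
    zc=z+off; F=target
    for s in np.append(np.arange(step,travel,step),travel):
        bot.movel([x,p0-s,zc],max_speed=30); q=bot.get_state(); F=q["contact_force"][2]
        print(f"{s:.0f}: z{q['tcp_pos'][2]:.1f} F{F:.1f} zc{zc:.1f}",end=" | ")
        zc+=float(np.clip((F-target)/8,-.8,1.2))
    print(); return q["tcp_pos"][2],F
E
python3 - <<'E'
from h import *
import pickle
x=520
z=touch(x,146.5,90); bot.movel([x,106.5,z-1],max_speed=50); st("A1"); lift(89)
z=touch(x,124,89); bot.movel([x,112,z-1],max_speed=45); st("A2"); lift(89)
z=touch(x,122,89); ze,F=climb(x,122,45,z); print("rise",ze-z,F)
if ze-z>2.8 and F>2:
    bot.dwell(.15); lift(94)
    st("up")
else: lift(100)
im,M,c=look(80); pickle.dump((im,M,c),open("t7.pkl","wb")); print(c)
for cc in (225,300,c): print(cc,[int(v) for v in im[100:240:3,cc].mean(1)])
E
```

```text
touch True t43.2 [520.1 146.6  83. ] F [-0.5 -0.2  4.4]
A1 t44.1 [521.3 106.3  82.8] F [0.1 0.5 6.9]
touch True t45.3 [520.1 123.9  83.1] F [-1.3  0.8  4. ]
A2 t45.7 [520.5 111.7  83.1] F [-1.4 -0.3  9.3]
touch True t46.9 [520.1 122.1  82.8] F [-0.3  0.6  4.5]
4: z82.9 F10.1 zc81.8 | 8: z83.0 F11.9 zc81.6 | 12: z83.4 F15.0 zc81.6 | 16: z83.9 F14.5 zc81.9 | 20: z84.6 F17.4 zc82.3 | 24: z85.4 F18.0 zc82.9 | 28: z86.0 F17.3 zc83.7 | 32: z86.4 F14.7 zc84.3 | 36: z86.7 F14.5 zc84.7 | 40: z86.8 F13.6 zc85.0 | 44: z86.6 F9.9 zc85.2 | 45: z86.5 F11.3 zc84.9 | 
rise 3.701696399277836 11.311058823379836
up t50.7 [521.8  76.7  94.2] F [-0.7 -0.6  0.3]
look t51.6 [519.2  79.9 188.8] F [-0.   0.2 -0.4]
347
225 [222, 222, 222, 242, 224, 122, 127, 128, 128, 128, 129, 127, 128, 128, 128, 128, 127, 128, 128, 129, 138, 149, 150, 151, 156, 160, 161, 164, 166, 170, 170, 165, 164, 161, 157, 162, 157, 155, 155, 151, 141, 184, 84, 86, 86, 85, 85]
300 [229, 229, 230, 235, 229, 129, 133, 133, 132, 131, 131, 132, 131, 131, 132, 132, 131, 131, 130, 129, 142, 147, 154, 156, 159, 160, 162, 163, 168, 171, 172, 168, 167, 162, 161, 157, 155, 148, 153, 147, 135, 186, 84, 86, 85, 85, 85]
347 [227, 229, 128, 143, 131, 132, 131, 131, 130, 131, 131, 131, 131, 132, 132, 132, 132, 134, 115, 73, 77, 80, 81, 83, 83, 84, 84, 88, 95, 97, 95, 94, 91, 84, 83, 82, 81, 81, 79, 75, 63, 185, 82, 84, 84, 83, 85]
```

Run:
```python
from h import *
import pickle
x=535
z=touch(x,100,94,220); bot.movel([x,56,z-1.2],max_speed=50); st("B1"); lift(93)
z=touch(570,80,93,200); bot.movel([570,58,z-1.2],max_speed=45); st("B2"); lift(115)
bot.movel([520,60,190],max_speed=250); bot.dwell(.05)
M=model("wrist"); im=imaging.capture("wrist"); st("look"); pickle.dump((im,M),open("t8.pkl","wb"))
c=int(round(proj([577,60,78],M)[0]))
for cc in (225,300,c): print(cc,[int(v) for v in im[100:240:3,cc].mean(1)])
for r in range(144,180,3): print(r,tangp(300,r,M,57),end="; ")
```

```text
touch True t52.9 [535.1 100.1  86.9] F [-0.6 -0.4  4.9]
B1 t54.0 [535.9  56.1  86.2] F [0.7 0.6 6.2]
touch True t55.2 [570.   79.9  87. ] F [-0.5 -0.1  4.7]
B2 t55.9 [571.   58.5  86.7] F [0.7 1.  6.4]
look t57.1 [519.9  59.9 188.7] F [-0.3 -0.4 -0.3]
225 [224, 224, 224, 134, 130, 129, 129, 129, 129, 129, 129, 128, 129, 129, 129, 129, 129, 129, 129, 141, 155, 158, 155, 158, 161, 162, 162, 168, 166, 169, 169, 165, 162, 161, 158, 156, 150, 150, 142, 139, 85, 76, 177, 161, 182, 180, 178]
300 [225, 225, 225, 225, 233, 128, 128, 129, 128, 128, 128, 127, 127, 128, 128, 128, 127, 128, 128, 138, 149, 155, 151, 158, 158, 163, 162, 168, 170, 171, 170, 165, 162, 160, 158, 157, 154, 152, 147, 141, 98, 85, 101, 91, 178, 179, 178]
346 [228, 228, 236, 132, 132, 132, 131, 131, 131, 132, 131, 134, 45, 46, 47, 46, 61, 133, 134, 74, 77, 79, 81, 86, 92, 97, 101, 105, 109, 110, 107, 103, 97, 91, 85, 81, 80, 80, 78, 75, 71, 85, 100, 96, 180, 178, 180]
144 81.5; 147 78.8; 150 76.1; 153 73.3; 156 70.6; 159 67.8; 162 65.0; 165 62.2; 168 59.3; 171 56.4; 174 53.6; 177 50.7;
```

```bash
python3 -c "
from h import *
print(bot.sign_off())"
```

```text
the job is handed in; nothing more can be done
None
```

The job is handed in at about 57 s of 64: the clamp hangs in its orange-banded place, and my last measurement put the tube on the strip, level with the fence at both ends (axis at y≈71 mm against about 70.5 expected). On two earlier tries the tube rolled back to about where it started before the climb worked; I didn't measure its speed while it rolled back, no verdict was returned, and the last clamp check was before the rolling.

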